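# Find the cross-bar under a springy tray cover and stand the heavy bottle on it

### The arm

A 6-joint arm with a two-finger parallel gripper is mounted at the origin on a cart in front of the work surface, level with it; the furniture and walls round the work are solid. World frame = base frame: x ahead of the robot, y to its left, z up, the work surface at z = 0. Lengths are in m, angles in degrees, forces in N, time in s.
With the tool pointing down it reaches from about 0.35 to 0.925 m from the base axis. Payload 6.4 kg.
Tool frame: the origin (TCP) lies midway between the tips of the shut fingers; the grasp point (between the pads) lies 19 mm behind it; z points along the fingers, y is the line along which they close (so a half turn about z gives the same grasp; the last joint's range is limited). The gripper opens to 85 mm and grips with 20 to 120 N. Pads are 22 mm wide; open, the fingers measure 114 mm over their backs; the gripper's body (76 mm by 85 mm) begins 54 mm behind the grasp point. The pads swing forward as they close: fully open they stand 13 mm farther back than shut.
Start: joints at [65.025, 14.043, 89.255, -0, 76.702, -9.975], TCP at [0.168, 0.628, 0.231] pointing down, gripper open.
Joint ranges: [-179.41, 179.41], [-58.25, 129.5], [7.25, 145.43], [-54.29, 234.29], [11.92, 165.04], [-157.13, 157.13]. Speed limits (degrees/s): [147.25, 147.25, 180, 180, 180, 180].

### API

Orientations are given as [roll, pitch, yaw] about the fixed x, y, z axes, in that order (R = Rz(yaw) Ry(pitch) Rx(roll)).
In Python, from rig import r gives the robot as it stands. Calls block until the motion is done:
- r.move_pose(position, orientation): joint-space move of the TCP to a pose.
- r.move_straight(position, v=0.15, attitude=None, stop_force=None): straight line of the TCP; attitude=None keeps the orientation; v is the mean speed in m/s. With stop_force (N) it stops when the force on the tool has changed by that much, and returns True; else False.
- r.move_j(angles): joint-space move.
- r.command_gripper(opening): finger opening in m; the grip force is fixed at half the most; returns when the fingers have stopped.
- r.wait(seconds).
- r.solve_ik(position, orientation): joint angles nearest the present ones, or None.
- r.get_image(name): name is "scene" or "top" or "wrist"; returns a dict with "pixels" (480x640x3 uint8, red, green, blue), "fx", "fy", "cx", "cy" (pixels), "k1" (the pictures are not rectified: a ray, as slopes to the right and down, at radius r is drawn at 1 + k1 r^2 times it, then the intrinsics apply), "world_to_cam" (4x4, takes a point from world to camera coordinates); the wrist camera has in their place "hand_eye" (4x4, takes a point from camera to tool coordinates, whose origin is the TCP and whose axes are the flange's). Camera axes: x right, y down, z forward; pixel columns grow to the right and rows downward; lengths in m; the calibration is good to about 2 mm. A picture is of the moment at which its call begins: read the wrist's pose just before it. There is no depth.
A pose or a line that the arm cannot do raises r.Unreachable and nothing moves.
- r.sign_off(): hands the job in; it is judged then, once.
Trained networks look in the newest picture that a camera, given by its name, has taken for a name from the list of things; names that differ only in an ending like _2 or _b are one class to them, and where a whole thing is asked for, a point or a joint stands for the part that bears it (a point fixed in the world has none). Each returns a list of dicts, best first, with "conf" (0 to 1); they miss things now and then, are a little off and sometimes report something else, mostly with a low value. They report only what shows in the picture. A call takes as long as a camera call.
- r.recognise(label, camera): "at" ([column, row] in pixels, amid what is visible of it).
- r.cut_out(label, camera): "pixels" (480x640 bool, what is visible of it) and "at" ([column, row] in pixels, amid what is visible of it).
- r.spot_point(label, camera): "at" ([column, row] in pixels: a listed point, or the origin of a listed thing).
Readings, each from a call of its own:
- r.current_time_s(): time.
- r.current_joint_pos(): joint angles.
- r.current_joint_velocities(): joint speeds.
- r.current_tau(): joint torques, N m.
- r.current_ee_pos(): TCP position.
- r.current_orientation(): TCP orientation.
- r.current_contact_force(): force on the tool from outside, world axes, zero at the start.
- r.current_wrist_torque(): the same for the moment, N m.
- r.current_gripper_width(): finger opening in m.
- r.current_grip_force(): force on a finger pad.
Only numpy, scipy, OpenCV 4.12 (cv2) and the standard library are available. Lean on these libraries where they do the work, as an engineer would, in place of code of your own. Each camera call takes 0.05 s, during which the arm holds its last target. There are 200 camera calls.

### The job

The ribbed drip-tray cover is springy and carries weight only where a hidden cross-bar runs beneath it. With closed fingertips press gently along the cover until you feel where it turns stiff, then stand the heavy sample bottle upright on the cover over the middle of that bar and let go. Do not force the cover, do not let the bottle sink into a soft part of it, and leave the other things alone.

Things in the scene. Friction and masses are not known exactly. Their poses are not given: they have to be found in the camera images.
- cover_top (a point): centre of the top of the ribbed cover: a grey panel 150 mm (its x) by 288 mm (its y), 61 mm above the bench, in an aluminium frame (167 x 318 mm outside) fixed to the bench, whose rim is 5 mm lower than the panel. x and y along panel and bench, z up. 24 ribs run along x side by side, 12 mm apart in y, with shallow rounded crests 1 mm high
- cover: the same cover; origin at the centre of its underside. Each rib sinks on its own soft spring, 0.06 N/mm, 9 mm at most: fingertips pressed 3 mm deep into three ribs meet about 0.7 N. Over the hidden bar the ribs (3 or 4 of them) resist with about 6 N/mm. More than 20 N of pressing harms it
- cover_left (a point): point on the panel's top, y = +126 mm from its centre: near its left end, always soft. The hidden bar runs along the ribs (x) under the panel's full width; its stiff top is 34 mm wide in y; its middle lies anywhere within 72 mm of the panel's centre in y, different each time
- cover_right (a point): point on the panel's top, y = -126 mm from its centre: near its right end, always soft. Fingertips that overlap any rib over the bar feel it stiff, and are stopped sideways by it if they slide 3 mm deep; so feel for the bar's edge from both sides and take the middle
- bottle_centre (a point): centre (half-way up) of the heavy sample bottle: white, round, 54 mm across up to 84 mm, then a cap 46 mm across; 103 mm tall, flat foot, 0.3 to 0.39 kg; z along its axis. It starts upright on the bench left of the cover
- vial: small stoppered glass vial, 34 mm across, 58 mm tall, standing behind the cover; bystander; origin at the centre of its underside
- tape: roll of adhesive tape lying flat, 100 mm across, 25 mm tall; bystander; origin at the centre of its underside
- slides: flat carton of glass slides, 65 x 100 x 18 mm; bystander; origin at the centre of its underside
- bottle: the same bottle; origin at the centre of its foot, which spans four or five ribs. On soft ribs it sinks 7 mm or more, or tips; over the bar about 1 mm. It stays upright if its centre is within about 7 mm of the middle of the stiff ribs

How it is judged (in metres and radians):
On the way:
1. the closed fingertips press on the cover where it is stiff (over 2.5 N), with the bottle not yet on the cover (contact force between the fingers and cover above 2.5 N and not (x of bottle_centre in the frame of cover_top between -0.075 and 0.075 m and y of bottle_centre in the frame of cover_top between -0.154 and 0.154 m)), for 0.04 s.
At the end, for the whole second after the job is handed in: the bottle stands released and at rest on the ribbed panel, upright within 0.06 rad (3.5 degrees), sunk by less than 3 mm below the unloaded panel top, its centre at least 15 mm inside the panel's ends in x and within 144 mm of the panel's centre in y; bystanders are where they were (x of bottle_centre in the frame of cover_top between -0.06 and 0.06 m and y of bottle_centre in the frame of cover_top between -0.144 and 0.144 m and z of bottle_centre in the frame of cover_top between 0.0485 and 0.0545 m and angle between bottle_centre's own z axis and vertical below 0.06 rad and linear speed of bottle below 0.01 m/s and not (distance of vial from where it was at the start of the episode above 0.02 m) and not (distance of tape from where it was at the start of the episode above 0.02 m) and not (distance of slides from where it was at the start of the episode above 0.02 m)); the robot touches nothing.
It fails at once if the robot presses on the cover with more than 20 N (contact force between any of the fingers, the arm and cover above 20 N).
It fails at once if the bottle sinks more than 4.5 mm into the cover (x of bottle_centre in the frame of cover_top between -0.075 and 0.075 m and y of bottle_centre in the frame of cover_top between -0.154 and 0.154 m and z of bottle_centre in the frame of cover_top below 0.047 m).
It fails at once if a bystander (vial, tape roll, slide carton) is moved by more than 20 mm (distance of any of vial, tape, slides from where it was at the start of the episode above 0.02 m).
It also fails if it takes over 67 s, if anything falls off the work surface, if the arm or the gripper's body presses on something with over 40 N, if the wrist force passes 120 N, or if a joint passes its speed limit or range.

## Working session

There is one attempt and no reset: what is moved stays moved. The work goes in short steps, each a Python script; the robot and the scene stay as the last script left them, time stands still between calls to the robot, and variables do not carry over. Pictures are saved under pics/ and viewed, at most 10 in all, crops included, and the job is handed in when it is done.

```bash
mkdir -p pics; cat > h.py <<'E'
import numpy as np, cv2
from rig import r
def ray(im,px):
    K=np.array([[im["fx"],0,im["cx"]],[0,im["fy"],im["cy"]],[0,0,1.]])
    u=cv2.undistortPoints(np.array([[px]],float),K,np.array([im["k1"],0,0,0.]))[0,0]
    T=np.linalg.inv(np.array(im["world_to_cam"]))
    return T[:3,3],T[:3,:3]@np.array([u[0],u[1],1])
def onz(im,px,z):
    o,d=ray(im,px); return o+d*(z-o[2])/d[2]
E
python3 - <<'E'
from h import *
for c in ["scene","top"]:
    im=r.get_image(c); cv2.imwrite(f"pics/{c}1.png",im["pixels"][:,:,::-1])
    for l,z in [("cover_top",.061),("cover_left",.061),("cover_right",.061),("bottle_centre",.0515),("bottle",0),("vial",0),("tape",0),("slides",0)]:
        for d in r.spot_point(l,c)[:2]: print(c,l,round(d["conf"],2),np.round(d["at"],1),np.round(onz(im,d["at"],z),4))
print(r.current_orientation(),r.current_time_s(),r.current_contact_force(),r.current_gripper_width())
E
```

```text
scene cover_top 0.68 [311.8 273.4] [0.5487 0.0669 0.061 ]
scene cover_left 0.55 [276.6 238.4] [0.5633 0.193  0.061 ]
scene cover_right 0.81 [364.2 309.1] [ 0.5568 -0.0567  0.061 ]
scene bottle_centre 0.84 [216.1 205.9] [0.5409 0.3879 0.0515]
scene bottle 0.82 [220.7 227.2] [0.5403 0.3792 0.    ]
scene bottle 0.19 [278.  234.1] [0.6228 0.2755 0.    ]
scene vial 0.67 [409.8 266.8] [0.7584 0.014  0.    ]
scene tape 0.61 [331.4 219.9] [0.7502 0.2432 0.    ]
scene slides 0.75 [454.6 291.4] [ 0.7673 -0.0889  0.    ]
top cover_top 0.69 [351.5 277. ] [0.5568 0.0677 0.061 ]
top cover_left 0.74 [287.4 271.5] [0.5641 0.1962 0.061 ]
top cover_left 0.32 [412.7 279.4] [ 0.5552 -0.0556  0.061 ]
top cover_right 0.71 [412.2 280.2] [ 0.5535 -0.0546  0.061 ]
top cover_right 0.48 [205.2 279.9] [0.5422 0.3607 0.061 ]
top bottle 0.91 [205.6 281.5] [0.5406 0.3752 0.    ]
top bottle 0.26 [345.9 276. ] [0.5614 0.0748 0.    ]
top vial 0.56 [374.8 190.4] [0.7509 0.0148 0.    ]
top tape 0.62 [275.3 184.2] [0.7584 0.2342 0.    ]
top slides 0.64 [419.6 186.2] [ 0.7638 -0.0847  0.    ]
[1.79996373e+02 2.21826894e-03 1.65001792e+02] 0.9 [0.19843485 0.41571383 0.30117058] 0.0859416314931294
```

```bash
python3 - <<'E'
from h import *
im=r.get_image("top"); 
p=im["pixels"]; cv2.imwrite("pics/top2.png",cv2.resize(p[140:360,160:480,::-1],(800,550),interpolation=cv2.INTER_CUBIC))
for l,z in [("cover",.056),("bottle",.1)]:
    d=r.cut_out(l,"top")
    if not d: print("miss",l); continue
    m=d[0]["pixels"].astype(np.uint8); print(l,d[0]["conf"],m.sum())
    c=max(cv2.findContours(m,cv2.RETR_EXTERNAL,cv2.CHAIN_APPROX_NONE)[0],key=cv2.contourArea)[:,0]
    w=np.array([onz(im,q,z)[:2] for q in c],np.float32)
    print(cv2.minAreaRect(w*1000))
T=np.linalg.inv(np.array(im["world_to_cam"])); print(T[:3,3])
E
```

```text
cover 0.67 12789
((559.4747924804688, 70.07996368408203), (320.3349609375, 168.10939025878906), 88.07804107666016)
miss bottle
[0.51693267 0.13741213 0.93307938]
```

View pics/top2.png

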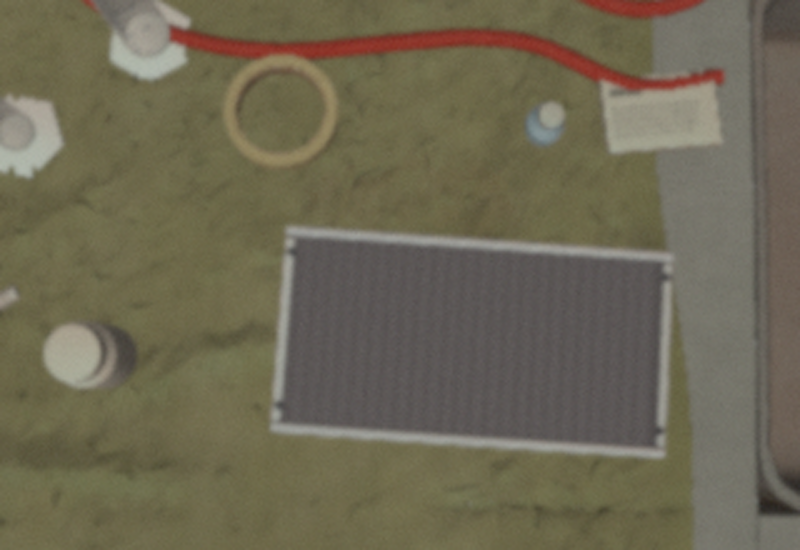

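View pics/scene1.png

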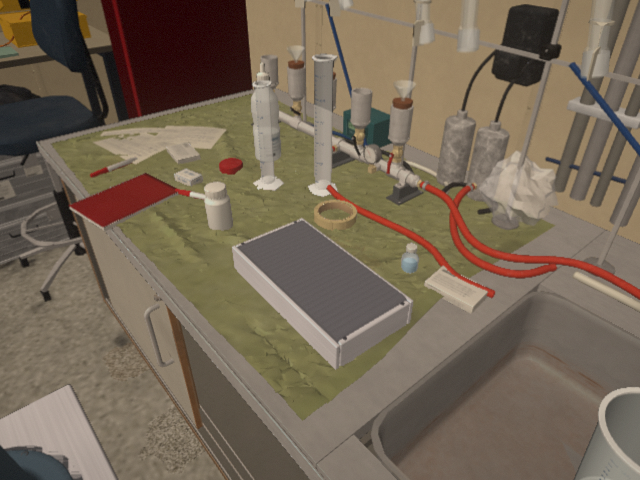

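Top view: the cover spans crop pixels (272–670, 230–455), turned by a few degrees. The bottle cap is at (75, 352), and nothing stands near the path. Next I'll refine the panel pose, go over the cover and press.

```bash
python3 - <<'E'
from h import *
im=r.get_image("top"); p=im["pixels"]
hsv=cv2.cvtColor(p,cv2.COLOR_RGB2HSV)
m=((hsv[:,:,2]<115)&(hsv[:,:,1]<50)).astype(np.uint8); m[:228]=0;m[330:]=0;m[:,:266]=0;m[:,432:]=0
m=cv2.morphologyEx(m,cv2.MORPH_OPEN,np.ones((5,5)))
c=max(cv2.findContours(m,cv2.RETR_EXTERNAL,cv2.CHAIN_APPROX_NONE)[0],key=cv2.contourArea)[:,0]
w=np.array([onz(im,q,.061)[:2] for q in c],np.float32)
print(m.sum(),cv2.minAreaRect(w*1000))
# frame/mid-line corners from the crop (rim z .056)
for q in [(288,230),(670,255),(664,455),(272,430)]: print(onz(im,(160+q[0]/2.5,140+q[1]/2.5),.056))
print("cap",onz(im,(160+75/2.5,140+354/2.5),.103))
r.command_gripper(0)
r.move_pose([.56,.07,.15],[180,0,177])
r.wait(.3); print(r.current_joint_pos(),r.current_time_s(),r.current_ee_pos(),r.current_orientation())
for _ in range(3): print(r.current_contact_force()); r.wait(.05)
E
```

```text
11072 ((558.2633056640625, 72.06157684326172), (300.87164306640625, 149.3808135986328), 87.66124725341797)
[0.64397204 0.22433328 0.056     ]
[ 0.63241512 -0.08819184  0.056     ]
[ 0.47079168 -0.08325843  0.056     ]
[0.48257677 0.23069051 0.056     ]
cap [0.53675681 0.37914572 0.103     ]
[-4.35142879e+00  7.73370461e+00  1.05504224e+02  1.07697189e-03
  6.67598154e+01 -9.13814255e+01] 4.6083 [0.55998818 0.07031867 0.15003191] [1.79999065e+02 2.27902131e-03 1.77029572e+02]
[-1.04214622  0.17247369 -1.13479774]
[ 0.11206776  0.5822715  -0.70274379]
[-0.48913805 -0.92604324 -0.16340071]
```

```bash
cat >> h.py <<'E'
C=np.array([.558,.071]); Y=np.array([.038,.9993])
def press(s):
    xy=C+s*Y
    r.move_straight([*xy,.066],v=.15)
    hit=r.move_straight([*xy,.0583],v=.02,stop_force=4)
    z=r.current_ee_pos()[2]; f=r.current_contact_force()[2]
    if hit: r.wait(.1)
    f2=r.current_contact_force()[2]
    r.move_straight([*xy,.066],v=.06)
    print(f"s={s*1000:.1f} hit={hit} z={z:.4f} f={f:.1f},{f2:.1f} t={r.current_time_s():.1f}",flush=True)
    return hit
E
python3 - <<'E'
from h import *
r.move_straight([*(C+.02*Y),.075],v=.2)
for s in (.02,-.02,.06,-.06):
    if press(s): break
E
```

```text
s=20.0 hit=False z=0.0582 f=-0.8,-0.8 t=6.4
s=-20.0 hit=True z=0.0596 f=6.4,5.8 t=7.5
```

```bash
python3 - <<'E'
from h import *
def bis(a,b):   # a soft, b stiff
    while abs(a-b)>.0022:
        m=(a+b)/2
        if press(m): b=m
        else: a=m
    return (a+b)/2
L=bis(.02,-.02)
b=-.02
while press(b-.03): b-=.03
R=bis(b-.03,b)
print(L,R,(L+R)/2,L-R)
E
```

```text
s=0.0 hit=False z=0.0583 f=0.8,0.8 t=8.6
s=-10.0 hit=True z=0.0594 f=6.0,5.8 t=9.6
s=-5.0 hit=True z=0.0585 f=5.5,5.9 t=10.7
s=-2.5 hit=False z=0.0584 f=1.6,1.6 t=11.7
s=-3.8 hit=True z=0.0582 f=5.0,5.2 t=12.8
s=-50.0 hit=True z=0.0594 f=6.5,6.7 t=14.0
s=-80.0 hit=False z=0.0582 f=0.5,0.5 t=15.2
s=-65.0 hit=True z=0.0584 f=5.2,5.4 t=16.2
s=-72.5 hit=False z=0.0581 f=1.2,1.2 t=17.3
s=-68.8 hit=False z=0.0582 f=0.0,0.0 t=18.4
s=-66.9 hit=True z=0.0581 f=4.4,3.7 t=19.5
-0.003125 -0.0678125 -0.03546875 0.0646875
```

```bash
python3 - <<'E'
from h import *
B=[.540,.377]
r.move_straight([*(C-.035*Y),.17],v=.3)
r.command_gripper(.085)
r.move_straight([*B,.17],v=.25,attitude=[180,0,180])
r.move_straight([*B,.135],v=.15)
print("stop",r.move_straight([*B,.041],v=.08,stop_force=8),r.current_ee_pos())
r.command_gripper(0)
print(r.current_gripper_width(),r.current_grip_force(),r.current_ee_pos(),r.current_contact_force())
r.move_straight([*B,.19],v=.12)
r.wait(.3)
print(r.current_gripper_width(),r.current_contact_force(),r.current_wrist_torque(),r.current_time_s())
im=r.get_image("scene"); cv2.imwrite("pics/held.png",im["pixels"][:,:,::-1])
for l,z in [("bottle_centre",.2005),("bottle",.149)]:
    for d in r.spot_point(l,"scene")[:1]: print(l,d["conf"],d["at"],onz(im,d["at"],z))
E
```

```text
stop False [0.54049087 0.37724599 0.04177323]
0.05191712190602247 62.570286458940245 [0.54066572 0.37763299 0.04218775] [-1.45627419  1.17172116  5.59850985]
0.05182790893612724 [ 0.20949958  0.44930005 -3.53108036] [-0.05621775 -0.02927107  0.02966705] 26.0917
bottle_centre 0.65 [209.3, 142.9] [0.54350274 0.38304749 0.2005    ]
bottle 0.93 [211.3, 165.8] [0.54215453 0.38595513 0.149     ]
```

View pics/held.png

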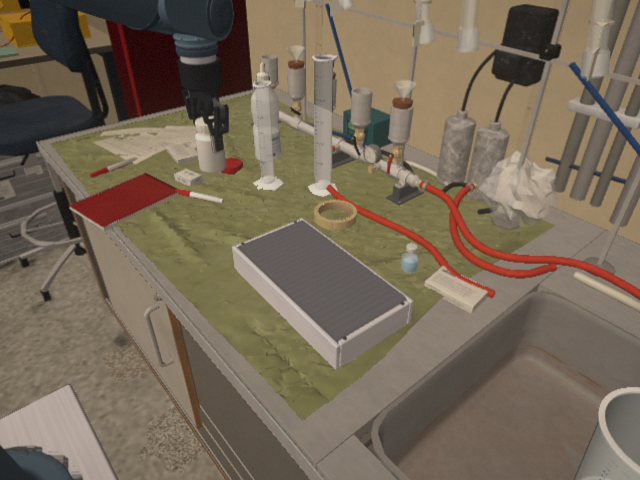

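The bottle is held upright, with its foot at about (212, 168). Next I'll place it.

```bash
python3 - <<'E'
from h import *
P=C-.0355*Y
r.move_straight([.540,.2,.19],v=.25,attitude=[180,0,180])
r.move_straight([*P,.19],v=.2)
r.move_straight([*P,.112],v=.12)
print(r.move_straight([*P,.1015],v=.015,stop_force=4),r.current_ee_pos(),r.current_contact_force(),r.current_wrist_torque(),r.current_orientation(),r.current_time_s())
im=r.get_image("scene"); cv2.imwrite("pics/low.png",im["pixels"][180:360,200:440,::-1].repeat(3,0).repeat(3,1))
E
```

```text
True [0.55642119 0.03552159 0.10139309] [0.13804471 0.51368054 3.95154405] [-0.05000758 -0.03876483  0.02593215] [-1.79999088e+02 -4.24625129e-02 -1.79998038e+02] 29.5833
```

View pics/low.png

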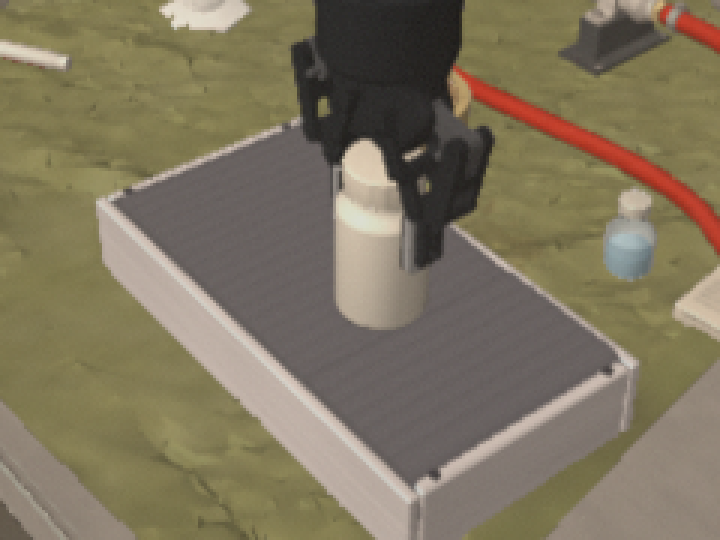

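The bottle stands upright mid-panel at crop (380, 310), and the load is carried with a balanced moment. Release and retreat.

```bash
python3 - <<'E'
from h import *
P=C-.0355*Y
r.command_gripper(.06); r.command_gripper(.085); r.wait(.2)
print(r.current_gripper_width(),r.current_ee_pos())
r.move_straight([*P,.26],v=.1); r.wait(.3)
im=r.get_image("scene"); cv2.imwrite("pics/end.png",im["pixels"][150:360,180:460,::-1].repeat(2,0).repeat(2,1)); print(r.current_time_s())
for d in r.spot_point("bottle","scene")[:1]: print(d["conf"],onz(im,d["at"],.06))
E
```

```text
0.08498596070495294 [0.55522729 0.03573195 0.10010152]
32.5583
0.76 [0.55353744 0.03803098 0.06      ]
```

View pics/end.png

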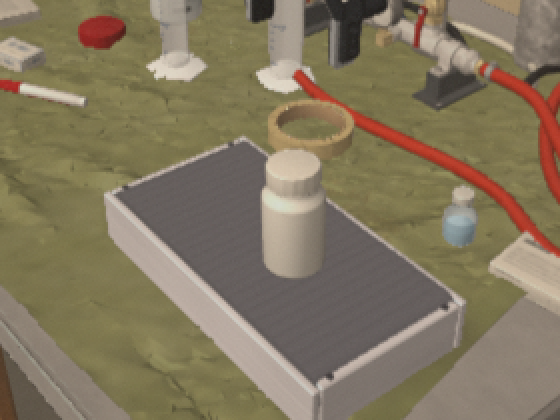

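The bottle stands upright and free on the cover at crop (293, 265), and the bystanders look unmoved.

```bash
python3 -c "
from rig import r
print(r.sign_off())"
```

```text
the job is handed in; nothing more can be done
None
```

I handed the job in with the bottle standing upright and released over the middle of the bar, about 35 mm right of the cover's centre; the last picture showed the bystanders apparently unmoved, but sign-off gave no verdict.

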